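# Swap the open fume-extraction damper on the gluing bench

### The arm

A 7-joint arm with a two-finger parallel gripper is mounted at the origin on the work surface. World frame = base frame: x ahead of the robot, y to its left, z up, the work surface at z = 0. Lengths are in m, angles in rad, forces in N, time in s.
With the tool pointing down it reaches from about 0.425 to 0.875 m from the base axis. Payload 4.7 kg.
Tool frame: the origin (TCP) lies on the centre line of the jaws, within the pads' length; the fingertips stand 14 mm ahead of it and the grasp point (between the pads) lies 5 mm behind it; z points along the fingers, y is the line along which they close (so a half turn about z gives the same grasp; the last joint's range is limited). The gripper opens to 87 mm and grips with 3 to 60 N. Pads are 19 mm wide; open, the fingers measure 117 mm over their backs; the gripper's body (75 mm by 190 mm) begins 51 mm behind the grasp point.
Start: joints at [0.014, 0.321, -0.07, 1.45, 0.023, 1.371, -0.057], TCP at [0.65, -0, 0.237] pointing down, gripper open.
Joint ranges: [-2.86, 2.86], [-0.3, 2.09], [-1.38, 1.24], [0.06, 2.45], [-1.56, 4.7], [0.09, 2.05], [-2.69, 2.69]. Speed limits (rad/s): [2.57, 2.57, 3.14, 3.14, 3.14, 3.14, 3.14].

### API

Orientations are given as a rotation vector (axis times angle).
In Python, from bench import ctrl gives the robot as it stands.
- The arm moves only by the tool send_rows, never from a script. Its argument "steps" is a list of rows, each an object of numbers: "tx", "ty", "tz": the shift along the tool's x, y, z in units of 60 mm (1.0 is 60 mm); "turn": the turn about the tool's z in units of 8 degrees (1.0 is 8 degrees); "grip": the opening, from 0 (shut) to 1 (fully open). A call has 1 to 12 rows; each row shifts and turns the commanded pose from where the row before left it, along the tool's axes as they then stand; what a row does not reach is not made up. A row lasts 1/8 s, in which the tool goes at most 62.5 mm and 10.7 degrees, less where a joint would pass 70% of its speed; a pose out of reach is approached as far as the arm can. A call is refused whole if a number of a shift passes 1 or a number of a turn 1, either way. A call with a gripper value outside its range is refused whole. The fingers move at their own pace and stop on an object; "newtons" is the grip in N (left out, the last holds). Time passes only in rows, so rows that do not move let the fingers close. It gives the time, the measured TCP pose, the force, the opening and the grip force at its end, in the units of the state.
- ctrl.get_state(): the state, without advancing time (a new reading comes with each control period).
- ctrl.get_image(name): name is "scene" or "side" or "wrist"; returns a dict with "pixels" (400x640x3 uint8, red, green, blue), "K" (3x3 intrinsics, pixels), "dist" ([k1, k2, p1, p2, k3] as OpenCV has them; the pictures are not rectified), "cam_to_world" (4x4, takes a point from camera to world coordinates); the wrist camera has in their place "T_tool_cam" (4x4, takes a point from camera to tool coordinates, whose origin is the TCP and whose axes are the flange's). Camera axes: x right, y down, z forward; pixel columns grow to the right and rows downward; lengths in m; the calibration is good to about 2 mm. A picture is of the moment at which its call begins: read the wrist's pose just before it. There is no depth.
- ctrl.close_job(): hands the job in; it is judged then, once.
The state is a dict: "time": time; "joint_positions": joint angles; "qd": joint speeds; "joint_torque": joint torques, N m; "position": TCP position; "tool_rot": TCP orientation; "ft_force": force on the tool from outside, world axes, zero at the start; "torque": the same for the moment, N m; "grip_width": opening from 0.0 (shut) to 1.0 (fully open); "grip_force": force on a finger pad.
Only numpy, scipy, OpenCV 4.12 (cv2) and the standard library are available. Lean on these libraries where they do the work, as an engineer would, in place of code of your own. Each camera call takes 0.05 s, during which the arm holds its last target. There are 200 camera calls.

### The job

The two grey fume-intake boxes on the gluing bench each have a black pull knob: out is open, in is shut, and just now one is out and the other is in. Change them over: first pull the pushed-in knob fully out, and only then push the other knob fully home, so that the fan always has one open inlet. Let go of both, and leave the glue gun, the model house and the jar where they are.

Things in the scene. Friction and masses are not known exactly. Their poses are not given: they have to be found in the camera images.
- damper_a: Grey steel fume-intake box, fixed to the bench: 150 mm wide (y), from 60 mm in front of to 143 mm behind (duct stub) its origin (on the bench under the sloped panel's centre); x to its rear, y to its left, z up. The panel faces the box's front (-x) and up, sloping 34 degrees: 50 mm high at the front, 90 at the origin, 130 at the rear. The knob stands square on its centre
- damper_b: A second box, identical in every size to damper_a, with the same axes and origin.
- knob_a (a joint): slide of that box's knob, m: 0 = fully home, 0.050 = pulled fully out; a sprung detent (about 5 N) holds it at each end. Starts home (shut).
- knob_b (a joint): slide of that box's knob, m: 0 = fully home, 0.050 = pulled fully out; a sprung detent (about 5 N) holds it at each end. Starts out (open).
- grip_a (a point): centre of the black round cap of damper_a's knob: 40 mm diameter, 28 mm long along its axis (14 mm either way), on a 14 mm steel stem; moves with the knob. z points out of the panel along the axis (the pull direction, 34 degrees from vertical), y along the box's y. It is 34 mm off the panel at home, 84 mm when out; a 6 mm high collar rings the stem at the panel
- grip_b (a point): centre of the black round cap of damper_b's knob: 40 mm diameter, 28 mm long along its axis (14 mm either way), on a 14 mm steel stem; moves with the knob. z points out of the panel along the axis (the pull direction, 34 degrees from vertical), y along the box's y. It is 34 mm off the panel at home, 84 mm when out; a 6 mm high collar rings the stem at the panel
- guard_a (a point): middle of the 12 mm steel guard bar over the knob of damper_a; it runs 66 mm either way along y, its two legs go back to the box's rear. It stands 125 mm straight above the home position of the knob's cap centre, so a gripper pointing straight down does not fit; come in along the knob's axis
- guard_b (a point): middle of the 12 mm steel guard bar over the knob of damper_b; it runs 66 mm either way along y, its two legs go back to the box's rear. It stands 125 mm straight above the home position of the knob's cap centre, so a gripper pointing straight down does not fit; come in along the knob's axis
- glue_gun: bystander: grey hot-glue gun lying on its side, about 230 mm long with its white glue stick, 36 mm high; origin under its body; loose
- model_house: bystander: model house, white walls with brown framing and a cardboard roof, footprint 130 x 160 mm with the eaves, about 110 mm high; origin under its centre; loose
- jar: bystander: glass jar with a white cap, 70 mm diameter, 90 mm high; origin under its centre; loose

How it is judged:
On the way, in this order (a step that is already met when the one before it is completed fails the run):
1. the knob that was in is fully out, the other still out (value of joint knob_a above 0.044 m and value of joint knob_b above 0.035 m), for 0.2 s.
2. the other knob is fully home (value of joint knob_b below 0.004 m), for 0.2 s.
At the end, for the whole second after the job is handed in: knob_a is fully out (over 44 of its 50 mm) and knob_b fully home (within 4 mm), both released; glue gun, model house and jar within 30 mm of where they began (value of joint knob_a above 0.044 m and value of joint knob_b below 0.004 m and distance of each of glue_gun, model_house, jar from where it was at the start of the episode below 0.03 m); the robot touches nothing.
It fails at once if both inlets more than half shut at once (both knobs under 25 mm) (value of joint each of knob_a, knob_b below 0.025 m).
It fails at once if the glue gun, the model house or the jar moved by more than 30 mm (distance of any of glue_gun, model_house, jar from where it was at the start of the episode above 0.03 m).
It also fails if it takes over 51 s, if anything falls off the work surface, if the arm or the gripper's body presses on something with over 40 N, if the wrist force passes 120 N, or if a joint passes its speed limit or range.

## Working session

There is one attempt and no reset: what is moved stays moved. The work goes in short steps, Python scripts to look and compute and a tool call to move; the robot and the scene stay as the last step left them, time stands still between calls to the robot, and variables do not carry over. Pictures are saved under pics/ and viewed, at most 10 in all, crops included, and the job is handed in when it is done.

Besides the shell and the picture viewer there is one more tool, called after ">>>" as name(argument=value, ...) on one line, values as JSON. send_rows: Moves the arm, as the interface text tells. Its arguments: {"type":"object","properties":{"steps":{"type":"array"},"newtons":{"type":"number"}},"required":["steps"]}

```bash
mkdir -p pics; ls; python3 - <<'E'
from bench import ctrl
import cv2,numpy as np
s=ctrl.get_state();print(s)
for n in("scene","side"):
    d=ctrl.get_image(n);cv2.imwrite(f"pics/{n}0.png",d["pixels"][:,:,::-1]);print(n,d["K"],d["dist"],np.round(d["cam_to_world"],4))
    np.savez(f"{n}0.npz",**{k:np.array(v) for k,v in d.items() if k!="pixels"})
E
```

```text
pics
{'time': 0.0, 'joint_positions': array([ 0.01413064,  0.32182865, -0.07007219,  1.45169712,  0.02262775,
        1.3707793 , -0.05688931]), 'qd': array([ 0.00137133,  0.0006887 ,  0.00022861, -0.00063716, -0.00043101,
       -0.00170768,  0.00128619]), 'joint_torque': array([-2.58547143e-04, -4.91284704e+01, -4.03903294e-01, -3.12526345e+01,
       -6.40594075e-02,  4.37659642e-02,  1.61017233e-04]), 'position': array([ 6.49468720e-01, -8.60101312e-05,  2.35446618e-01]), 'tool_rot': array([-2.22053975, -2.22055031,  0.00227723]), 'ft_force': array([ 0.1431218 ,  0.43376927, -0.0160567 ]), 'torque': array([0.03851282, 0.02256301, 0.02364896]), 'grip_force': 0.0, 'grip_width': 0.9998733437409171}
scene [[419.81601279   0.         318.68666783]
 [  0.         419.81601279 198.79762089]
 [  0.           0.           1.        ]] [0.02136529 0.         0.         0.         0.        ] [[-0.8047  0.3631 -0.4697  1.1653]
 [ 0.5936  0.5066 -0.6254  0.8607]
 [ 0.0108 -0.782  -0.6232  1.0135]
 [ 0.      0.      0.      1.    ]]
side [[446.58596676   0.         319.21004523]
 [  0.         446.58596676 192.11858232]
 [  0.           0.           1.        ]] [-0.08167639  0.          0.          0.          0.        ] [[ 0.9829 -0.1474  0.1104  0.2973]
 [-0.1835 -0.7351  0.6527 -1.17  ]
 [-0.015  -0.6618 -0.7495  1.4822]
 [ 0.      0.      0.      1.    ]]
```

View pics/scene0.png

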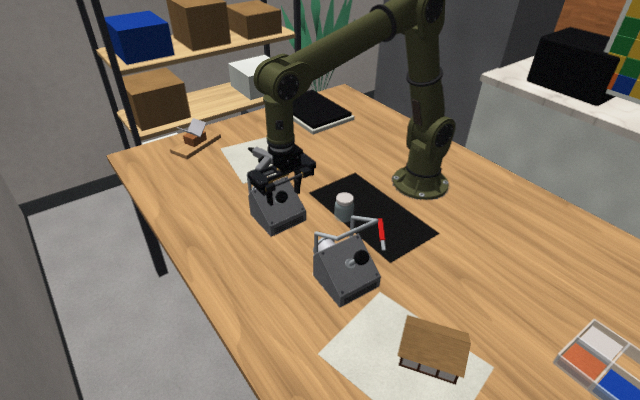

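View pics/side0.png

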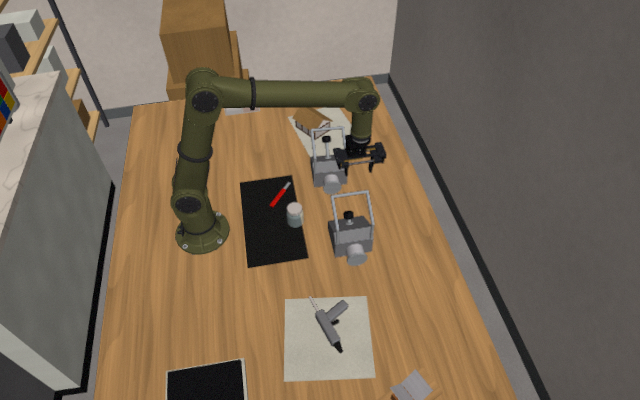

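```bash
python3 - <<'E'
import cv2,numpy as np
a=cv2.imread("pics/scene0.png")[140:310,230:400];b=cv2.imread("pics/side0.png")[110:280,270:400]
a=cv2.resize(a,None,fx=3.2,fy=3.2,interpolation=2);b=cv2.resize(b,None,fx=3.2,fy=3.2,interpolation=2)
cv2.imwrite("pics/ab.png",cv2.resize(np.hstack([a,b]),None,fx=800/(a.shape[1]+b.shape[1]),fy=800/(a.shape[1]+b.shape[1]))); print(a.shape,b.shape)
E
```

```text
(544, 544, 3) (544, 416, 3)
```

View pics/ab.png

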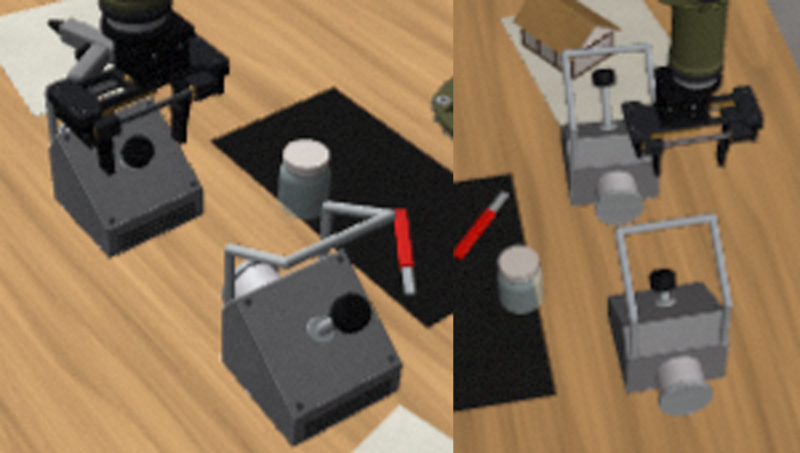

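```bash
cat > h.py <<'E'
import numpy as np,cv2
C={n:np.load(n+"0.npz") for n in("scene","side")}
def ray(n,p):
    c=C[n];u=cv2.undistortPoints(np.array([[p]],float),c["K"],c["dist"])[0,0]
    T=c["cam_to_world"];d=T[:3,:3]@[*u,1];return T[:3,3],d/np.linalg.norm(d)
def tri(ps,pd):
    (a,u),(b,v)=ray("scene",ps),ray("side",pd)
    t=np.linalg.lstsq(np.c_[u,-v],b-a,rcond=None)[0];p,q=a+t[0]*u,b+t[1]*v
    return (p+q)/2,np.linalg.norm(p-q)
def plane(n,p,z):
    a,d=ray(n,p);return a+d*(z-a[2])/d[2]
E
python3 - <<'E'
from h import *
np.set_printoptions(precision=4,suppress=True)
S=lambda x,y:(230+x/2.667,140+y/2.667)
D=lambda x,y:(270+(x-453.3)/2.667,110+y/2.667)
for n,a,b in[("knobA",S(138,152),D(662,281)),("knobB",S(349,312),D(603,76)),("gB-",S(395,213),D(566,50)),("gB+",S(289,263),D(650,47)),("jar cap",S(305,150),D(519,262)),("house",(435,345),(312,122))]: print(n,*tri(a,b))
for n,p in[("gA-",D(618,231)),("gA+",D(715,218))]: print(n,plane("side",p,.243))
for n,p,z in[("B fr bottom L",S(293,443),0),("B fr bot R",S(400,387),0),("A bot L",S(112,255),0),("A bot R",S(202,207),0),("B front top L",S(297,412),.05),("B rear",S(222,305),.13)]: print(n,plane("scene",p,z))
print("gun",plane("side",(330,325),.02))
E
```

```text
knobA [ 0.587  -0.1216  0.1165] 0.0006550127700704765
knobB [0.5808 0.2832 0.162 ] 0.0026868064945847086
gB- [0.5138 0.2631 0.2486] 0.004997551004785667
gB+ [0.6461 0.2515 0.2423] 0.00813743789379982
jar cap [ 0.3883 -0.0237  0.0911] 0.001954277411484562
house [0.5561 0.5494 0.047 ] 0.008025927605455266
gA- [ 0.5209 -0.1215  0.243 ]
gA+ [ 0.6577 -0.1246  0.243 ]
B fr bottom L [0.6506 0.286  0.    ]
B fr bot R [0.5013 0.2972 0.    ]
A bot L [ 0.6557 -0.0856  0.    ]
A bot R [ 0.5057 -0.095   0.    ]
B front top L [0.6473 0.2854 0.05  ]
B rear [0.6654 0.1726 0.13  ]
gun [ 0.4363 -0.5102  0.02  ]
```

>>> send_rows(steps=[{"tz":-1},{"tz":-1},{"tz":-1},{"tx":-0.75,"ty":-0.6},{"tx":-0.75,"ty":-0.6},{"tx":-0.75,"ty":-0.6},{"tx":-0.75,"ty":-0.6},{"tx":-0.75,"ty":-0.6},{"tx":-0.75,"ty":-0.6}])

```text
validation failed for argument at $.st...
```

>>> send_rows(steps=[{"tx":0,"ty":0,"tz":-1,"turn":0,"grip":1},{"tx":0,"ty":0,"tz":-1,"turn":0,"grip":1},{"tx":0,"ty":0,"tz":-1,"turn":0,"grip":1},{"tx":-0.75,"ty":-0.6,"tz":0,"turn":0,"grip":1},{"tx":-0.75,"ty":-0.6,"tz":0,"turn":0,"grip":1}], newtons=40)

```text
time: 0.72
position: [0.5776, -0.0907, 0.4167]
tool_rot: [2.219, 2.223, 0.0]
ft_force: [0.6, -0.7, 0.1]
grip_width: 1.004
grip_force: 0.0
```

>>> send_rows(steps=[{"tx":-0.8,"ty":-0.6,"tz":0,"turn":0,"grip":1},{"tx":-0.8,"ty":-0.6,"tz":0,"turn":0,"grip":1},{"tx":-0.8,"ty":-0.6,"tz":0,"turn":0,"grip":1},{"tx":-0.8,"ty":-0.6,"tz":0,"turn":0,"grip":1},{"tx":-0.8,"ty":-0.6,"tz":0,"turn":0,"grip":1},{"tx":-0.8,"ty":-0.6,"tz":0,"turn":0,"grip":1},{"tx":-0.8,"ty":-0.6,"tz":0,"turn":0,"grip":1},{"tx":-0.8,"ty":-0.6,"tz":0,"turn":0,"grip":1},{"tx":-0.8,"ty":-0.6,"tz":0,"turn":0,"grip":1},{"tx":-0.8,"ty":-0.6,"tz":0,"turn":0,"grip":1},{"tx":-0.8,"ty":-0.6,"tz":0,"turn":0,"grip":1},{"tx":-0.8,"ty":-0.6,"tz":0,"turn":0,"grip":1}])

```text
time: 2.22
position: [0.1452, -0.6672, 0.4162]
tool_rot: [-2.22, -2.222, -0.001]
ft_force: [0.5, 0.2, 1.0]
grip_width: 1.002
grip_force: 0.0
```

```bash
python3 - <<'E'
from bench import ctrl
s=ctrl.get_state();print(s['time'],s['position'],s['tool_rot'],s['joint_positions'])
E
```

```text
2.225 [ 0.1452289  -0.66724296  0.41618991] [-2.22032228e+00 -2.22248305e+00 -7.36616641e-04] [ 0.97019491  0.41771066  0.55808284  1.02705612 -0.22044178  1.7504584
  1.44974789]
```

>>> send_rows(steps=[{"tx":-1,"ty":0,"tz":0,"turn":0,"grip":1},{"tx":-1,"ty":0,"tz":0,"turn":0,"grip":1},{"tx":-1,"ty":0,"tz":0,"turn":0,"grip":1},{"tx":-1,"ty":0,"tz":0,"turn":0,"grip":1},{"tx":-1,"ty":0,"tz":0,"turn":0,"grip":1},{"tx":-1,"ty":0,"tz":0,"turn":0,"grip":1}])

```text
time: 2.98
position: [0.1265, -0.8635, 0.4006]
tool_rot: [2.201, 2.128, -0.061]
ft_force: [-0.6, -0.9, 1.8]
grip_width: 0.999
grip_force: 0.0
```

```bash
cat > st.py <<'E'
from bench import ctrl
import numpy as np
from scipy.spatial.transform import Rotation as R
np.set_printoptions(precision=4,suppress=True)
s=ctrl.get_state();print(s['time'],s['position'],s['tool_rot'],s['joint_positions']);print(R.from_rotvec(s['tool_rot']).as_matrix())
E
python3 st.py
```

```text
2.975 [ 0.1265 -0.8635  0.4006] [ 2.2007  2.1277 -0.0608] [ 1.3741  1.0298  1.2243  0.0594 -1.2088  2.0028  1.3969]
[[ 0.0348  0.999   0.027 ]
 [ 0.9959 -0.0324 -0.0849]
 [-0.084   0.0298 -0.996 ]]
```

>>> send_rows(steps=[{"tx":-1,"ty":0,"tz":0,"turn":0,"grip":1},{"tx":-1,"ty":0,"tz":0,"turn":0,"grip":1},{"tx":-1,"ty":0,"tz":0,"turn":0,"grip":1},{"tx":-1,"ty":0,"tz":0,"turn":0,"grip":1}])

```text
time: 3.48
position: [0.0999, -0.9538, 0.3513]
tool_rot: [2.111, 2.034, -0.196]
ft_force: [0.0, 0.3, -0.0]
grip_width: 0.999
grip_force: 0.0
```

```bash
python3 st.py
```

```text
3.475 [ 0.0999 -0.9538  0.3513] [ 2.1112  2.034  -0.1964] [ 1.42    1.0977  1.2138  0.0582 -1.2106  1.7805  1.4356]
[[ 0.0426  0.9981  0.0448]
 [ 0.9711 -0.0308 -0.2368]
 [-0.2349  0.0536 -0.9705]]
```

>>> send_rows(steps=[{"tx":-1,"ty":-0.4,"tz":0,"turn":0,"grip":1},{"tx":-1,"ty":-0.4,"tz":0,"turn":0,"grip":1},{"tx":-1,"ty":-0.4,"tz":0,"turn":0,"grip":1},{"tx":-1,"ty":-0.4,"tz":0,"turn":0,"grip":1}])

```text
time: 3.98
position: [-0.0066, -1.0245, 0.3417]
tool_rot: [2.02, 1.939, -0.341]
ft_force: [-0.3, 0.2, 0.0]
grip_width: 1.0
grip_force: 0.0
```

```bash
python3 st.py
```

```text
3.975 [-0.0066 -1.0245  0.3417] [ 2.0199  1.939  -0.3408] [ 1.5438  1.1285  1.2042  0.0583 -1.2402  1.5943  1.5489]
[[ 0.0505  0.9976  0.0483]
 [ 0.9213 -0.0279 -0.3878]
 [-0.3855  0.0641 -0.9205]]
```

>>> send_rows(steps=[{"tx":-1,"ty":-0.3,"tz":0,"turn":0,"grip":1},{"tx":-1,"ty":-0.3,"tz":0,"turn":0,"grip":1},{"tx":-1,"ty":-0.3,"tz":0,"turn":0,"grip":1},{"tx":-1,"ty":-0.3,"tz":0,"turn":0,"grip":1}])

```text
time: 4.47
position: [-0.0786, -1.0754, 0.3681]
tool_rot: [1.923, 1.834, -0.501]
ft_force: [-0.9, -0.5, 0.4]
grip_width: 0.999
grip_force: 0.0
```

```bash
python3 st.py
```

```text
4.475 [-0.0786 -1.0754  0.3681] [ 1.923   1.8339 -0.5012] [ 1.6202  1.1309  1.2035  0.0583 -1.2746  1.4239  1.6188]
[[ 0.058   0.9977  0.0361]
 [ 0.8406 -0.0293 -0.5409]
 [-0.5386  0.0617 -0.8403]]
```

```bash
cat > go.py <<'E'
import sys
from st import *
t=np.array([float(x) for x in sys.argv[1:4]])
d=R.from_rotvec(s['tool_rot']).as_matrix().T@(t-s['position'])
print("tool mm",d*1000,"units",d/.06,"rows",np.linalg.norm(d)/.06)
E
python3 go.py .25 -.65 .45
```

```text
4.475 [-0.0786 -1.0754  0.3681] [ 1.923   1.8339 -0.5012] [ 1.6202  1.1309  1.2035  0.0583 -1.2746  1.4239  1.6188]
[[ 0.058   0.9977  0.0361]
 [ 0.8406 -0.0293 -0.5409]
 [-0.5386  0.0617 -0.8403]]
tool mm [ 332.5102  320.4645 -287.0854] units [ 5.5418  5.3411 -4.7848] rows 9.062721977686685
```

>>> send_rows(steps=[{"tx":0.55,"ty":0.53,"tz":-0.48,"turn":0,"grip":1},{"tx":0.55,"ty":0.53,"tz":-0.48,"turn":0,"grip":1},{"tx":0.55,"ty":0.53,"tz":-0.48,"turn":0,"grip":1},{"tx":0.55,"ty":0.53,"tz":-0.48,"turn":0,"grip":1},{"tx":0.55,"ty":0.53,"tz":-0.48,"turn":0,"grip":1},{"tx":0.55,"ty":0.53,"tz":-0.48,"turn":0,"grip":1},{"tx":0.55,"ty":0.53,"tz":-0.48,"turn":0,"grip":1},{"tx":0.55,"ty":0.53,"tz":-0.48,"turn":0,"grip":1},{"tx":0.55,"ty":0.53,"tz":-0.48,"turn":0,"grip":1},{"tx":0.55,"ty":0.53,"tz":-0.48,"turn":0,"grip":1}])

```text
time: 5.72
position: [0.2309, -0.687, 0.4525]
tool_rot: [1.919, 1.827, -0.519]
ft_force: [0.9, 1.0, 1.5]
grip_width: 1.002
grip_force: 0.0
```

```bash
python3 go.py .575 .056 .395
```

```text
5.725 [ 0.2309 -0.687   0.4525] [ 1.9188  1.827  -0.5191] [-0.0484  0.0737  1.2325  1.485   0.1398  1.0827  1.0837]
[[ 0.0577  0.9979  0.0291]
 [ 0.8335 -0.0321 -0.5515]
 [-0.5494  0.0561 -0.8336]]
tool mm [ 670.7514  316.2324 -351.8189] units [11.1792  5.2705 -5.8636] rows 13.679738079120312
```

>>> send_rows(steps=[{"tx":0.8,"ty":0.38,"tz":-0.42,"turn":0,"grip":1},{"tx":0.8,"ty":0.38,"tz":-0.42,"turn":0,"grip":1},{"tx":0.8,"ty":0.38,"tz":-0.42,"turn":0,"grip":1},{"tx":0.8,"ty":0.38,"tz":-0.42,"turn":0,"grip":1},{"tx":0.8,"ty":0.38,"tz":-0.42,"turn":0,"grip":1},{"tx":0.8,"ty":0.38,"tz":-0.42,"turn":0,"grip":1}])

```text
time: 6.48
position: [0.371, -0.3798, 0.431]
tool_rot: [1.926, 1.832, -0.513]
ft_force: [0.7, -0.8, 0.0]
grip_width: 1.003
grip_force: 0.0
```

```bash
python3 go.py .575 .056 .395
```

```text
6.475 [ 0.371  -0.3798  0.431 ] [ 1.9259  1.8324 -0.5129] [-0.0893 -0.276   0.3931  1.7682  0.6478  1.4341  0.2247]
[[ 0.0579  0.9979  0.0277]
 [ 0.8386 -0.0336 -0.5438]
 [-0.5417  0.0547 -0.8388]]
tool mm [ 396.7094  186.9371 -201.1213] units [ 6.6118  3.1156 -3.352 ] rows 8.04110309743054
```

>>> send_rows(steps=[{"tx":0.65,"ty":0.5,"tz":-0.4,"turn":0,"grip":1},{"tx":0.65,"ty":0.5,"tz":-0.4,"turn":0,"grip":1},{"tx":0.75,"ty":0.35,"tz":-0.4,"turn":0,"grip":1},{"tx":0.75,"ty":0.35,"tz":-0.4,"turn":0,"grip":1},{"tx":0.75,"ty":0.35,"tz":-0.4,"turn":0,"grip":1},{"tx":0.75,"ty":0.35,"tz":-0.4,"turn":0,"grip":1},{"tx":0.75,"ty":0.35,"tz":-0.4,"turn":0,"grip":1},{"tx":0.75,"ty":0.3,"tz":-0.4,"turn":0,"grip":1}])

```text
time: 7.48
position: [0.5687, 0.0101, 0.4132]
tool_rot: [1.926, 1.833, -0.514]
ft_force: [0.4, 0.7, 1.8]
grip_width: 0.999
grip_force: 0.0
```

```bash
python3 go.py .575 .056 .395; python3 - <<'E'
from bench import ctrl
import cv2
s=ctrl.get_state();d=ctrl.get_image("wrist");cv2.imwrite("pics/w1.png",d["pixels"][:,:,::-1])
import numpy as np
np.savez("w1.npz",p=s["position"],r=s["tool_rot"],**{k:np.array(v) for k,v in d.items() if k!="pixels"})
E
```

```text
7.475 [0.5687 0.0101 0.4132] [ 1.9257  1.8328 -0.5138] [-0.4018  0.174   0.0104  1.3962  0.5474  1.7547 -0.3888]
[[ 0.0574  0.998   0.0272]
 [ 0.8384 -0.0334 -0.544 ]
 [-0.542   0.0541 -0.8386]]
tool mm [48.7278  3.7384 -9.4914] units [ 0.8121  0.0623 -0.1582] rows 0.8297350549115994
```

View pics/w1.png

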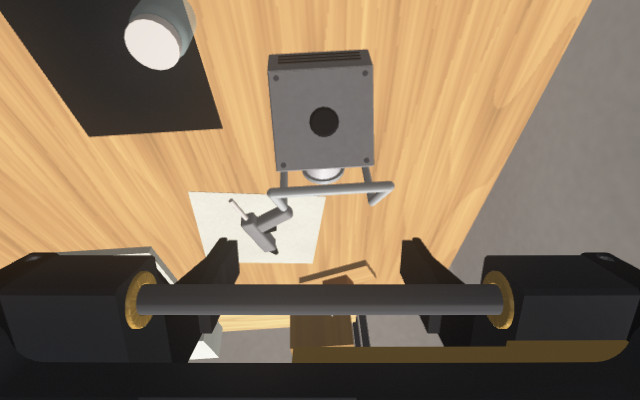

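```bash
cat > wr.py <<'E'
import numpy as np,cv2,sys
from scipy.spatial.transform import Rotation as R
def wray(f,p):
    c=np.load(f);T=np.eye(4);T[:3,:3]=R.from_rotvec(c["r"]).as_matrix();T[:3,3]=c["p"]
    T=T@c["T_tool_cam"];u=cv2.undistortPoints(np.array([[p]],float),c["K"],c["dist"])[0,0]
    d=T[:3,:3]@[*u,1];return T[:3,3],d/np.linalg.norm(d)
E
python3 - <<'E'
from wr import *
a,d=wray("w1.npz",(324,121));n=np.array([-.011,.559,.829])
g=np.array([.587,-.1216,.1175]);gt=g+.014*n
t=d@(gt-a);print("ray nearest to cap top",a+t*d,"expected",gt)
z=R.from_rotvec(np.load("w1.npz")["r"]).as_matrix()[:,2]
print("standoff",g-.15*z,"grasp",g+.005*z)
E
python3 go.py .583 -.040 .243
```

```text
ray nearest to cap top [ 0.58587676 -0.1123327   0.12799037] expected [ 0.586846 -0.113774  0.129106]
standoff [ 0.58291598 -0.03999792  0.24329515] grasp [ 0.58713613 -0.12432007  0.11330683]
7.525 [0.5707 0.0189 0.41  ] [ 1.9166  1.8471 -0.5095] [-0.4065  0.1808  0.0028  1.3932  0.5436  1.7526 -0.3907]
[[ 0.0461  0.9984  0.0313]
 [ 0.8412 -0.0219 -0.5402]
 [-0.5387  0.0512 -0.8409]]
tool mm [ 40.975    5.0578 172.6087] units [0.6829 0.0843 2.8768] rows 2.9579599112071873
```

>>> send_rows(steps=[{"tx":0.6,"ty":0.08,"tz":0,"turn":-0.35,"grip":1},{"tx":0,"ty":0,"tz":0.8,"turn":0,"grip":1},{"tx":0,"ty":0,"tz":0.8,"turn":0,"grip":1},{"tx":0,"ty":0,"tz":0.8,"turn":0,"grip":1},{"tx":0,"ty":0,"tz":0.4,"turn":0,"grip":1},{"tx":0,"ty":0,"tz":0,"turn":0,"grip":1},{"tx":0,"ty":0,"tz":0,"turn":0,"grip":1}])

```text
time: 8.4
position: [0.5803, -0.0519, 0.2547]
tool_rot: [1.884, 1.884, -0.526]
ft_force: [0.2, -0.3, 0.8]
grip_width: 0.998
grip_force: 0.0
```

```bash
python3 go.py .587 -.124 .1135
```

```text
8.4 [ 0.5803 -0.0519  0.2547] [ 1.8841  1.8841 -0.5265] [-0.3248  0.2084  0.0429  1.6699  0.5557  1.4327 -0.4084]
[[ 0.0087  0.9995  0.0295]
 [ 0.8395  0.0087 -0.5433]
 [-0.5433  0.0295 -0.839 ]]
tool mm [ 16.2595   1.9534 157.8132] units [0.271  0.0326 2.6302] rows 2.6443440899273924
```

>>> send_rows(steps=[{"tx":0.27,"ty":0.03,"tz":0,"turn":0,"grip":1},{"tx":0,"ty":0,"tz":0.6,"turn":0,"grip":1},{"tx":0,"ty":0,"tz":0.6,"turn":0,"grip":1},{"tx":0,"ty":0,"tz":0.5,"turn":0,"grip":1},{"tx":0,"ty":0,"tz":0,"turn":0,"grip":1},{"tx":0,"ty":0,"tz":0,"turn":0,"grip":1}])

```text
time: 9.15
position: [0.5857, -0.0927, 0.1605]
tool_rot: [1.883, 1.885, -0.525]
ft_force: [-0.0, 0.7, 0.5]
grip_width: 1.001
grip_force: 0.0
```

```bash
python3 go.py .587 -.124 .1135;  python3 - <<'E'
from bench import ctrl
import cv2
s=ctrl.get_state();d=ctrl.get_image("wrist");cv2.imwrite("pics/w2.png",d["pixels"][:,:,::-1])
import numpy as np
np.savez("w2.npz",p=s["position"],r=s["tool_rot"],**{k:np.array(v) for k,v in d.items() if k!="pixels"})
E
```

```text
9.15 [ 0.5857 -0.0927  0.1605] [ 1.8831  1.8848 -0.5252] [-0.2784  0.2802  0.0707  1.7809  0.5836  1.2389 -0.4482]
[[ 0.0081  0.9995  0.0306]
 [ 0.8397  0.0098 -0.543 ]
 [-0.5431  0.0301 -0.8392]]
tool mm [-0.7538 -0.3867 56.4752] units [-0.0126 -0.0064  0.9413] rows 0.9413595300225647
```

View pics/w2.png

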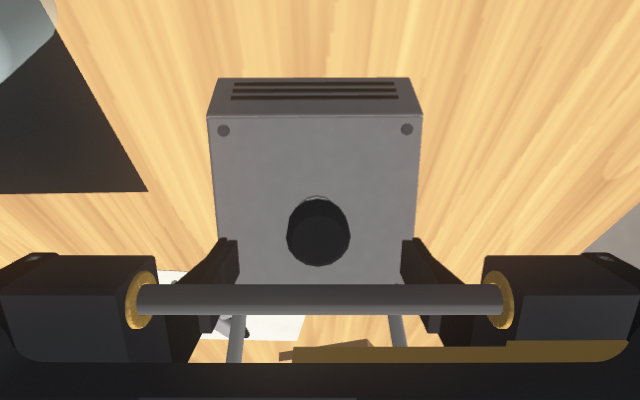

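>>> send_rows(steps=[{"tx":0,"ty":0,"tz":0.5,"turn":0,"grip":1},{"tx":0,"ty":0,"tz":0.42,"turn":0,"grip":1},{"tx":0,"ty":0,"tz":0,"turn":0,"grip":1},{"tx":0,"ty":0,"tz":0,"turn":0,"grip":0.2},{"tx":0,"ty":0,"tz":0,"turn":0,"grip":0.2},{"tx":0,"ty":0,"tz":0,"turn":0,"grip":0.2},{"tx":0,"ty":0,"tz":0,"turn":0,"grip":0.2},{"tx":0,"ty":0,"tz":0,"turn":0,"grip":0.2}], newtons=40)

```text
time: 10.2
position: [0.5861, -0.1247, 0.1133]
tool_rot: [1.885, 1.884, -0.529]
ft_force: [-0.3, -0.1, -0.4]
grip_width: 0.521
grip_force: 0.0
```

>>> send_rows(steps=[{"tx":0,"ty":0,"tz":0,"turn":0,"grip":0.2},{"tx":0,"ty":0,"tz":0,"turn":0,"grip":0.2},{"tx":0,"ty":0,"tz":0,"turn":0,"grip":0.2},{"tx":0,"ty":0,"tz":0,"turn":0,"grip":0.2}])

```text
time: 10.7
position: [0.5862, -0.1247, 0.1132]
tool_rot: [1.885, 1.883, -0.528]
ft_force: [0.4, -0.3, 0.2]
grip_width: 0.446
grip_force: 40.0
```

Gripped (39 mm wide, 40 N). Pull 52 mm.

>>> send_rows(steps=[{"tx":0,"ty":0,"tz":-0.15,"turn":0,"grip":0.2},{"tx":0,"ty":0,"tz":-0.2,"turn":0,"grip":0.2},{"tx":0,"ty":0,"tz":-0.2,"turn":0,"grip":0.2},{"tx":0,"ty":0,"tz":-0.15,"turn":0,"grip":0.2},{"tx":0,"ty":0,"tz":-0.1,"turn":0,"grip":0.2},{"tx":0,"ty":0,"tz":-0.05,"turn":0,"grip":0.2},{"tx":0,"ty":0,"tz":0,"turn":0,"grip":0.2}])

```text
time: 11.58
position: [0.5862, -0.0967, 0.1548]
tool_rot: [1.883, 1.885, -0.524]
ft_force: [11.3, -1.6, -9.0]
grip_width: 0.445
grip_force: 40.1
```

```bash
python3 go.py .5862 -.1247 .1132
```

```text
11.575 [ 0.5862 -0.0967  0.1548] [ 1.8831  1.8848 -0.5238] [-0.2747  0.2852  0.0747  1.7871  0.5858  1.2246 -0.4485]
[[ 0.0084  0.9995  0.0314]
 [ 0.8399  0.01   -0.5426]
 [-0.5426  0.0309 -0.8394]]
tool mm [-0.9062 -1.5883 50.1125] units [-0.0151 -0.0265  0.8352] rows 0.8357646695080131
```

>>> send_rows(steps=[{"tx":0,"ty":0,"tz":0,"turn":0,"grip":1},{"tx":0,"ty":0,"tz":0,"turn":0,"grip":1},{"tx":0,"ty":0,"tz":0,"turn":0,"grip":1},{"tx":0,"ty":0,"tz":0,"turn":0,"grip":1},{"tx":0,"ty":0,"tz":0,"turn":0,"grip":1},{"tx":0,"ty":0,"tz":-0.4,"turn":0,"grip":1},{"tx":0,"ty":0,"tz":-0.8,"turn":0,"grip":1},{"tx":0,"ty":0,"tz":-0.8,"turn":0,"grip":1},{"tx":0,"ty":0,"tz":-0.8,"turn":0,"grip":1},{"tx":0,"ty":0,"tz":0,"turn":0,"grip":1}])

```text
time: 12.82
position: [0.5816, -0.0023, 0.3003]
tool_rot: [1.882, 1.885, -0.518]
ft_force: [0.4, 0.2, -1.2]
grip_width: 1.0
grip_force: 0.0
```

```bash
python3 - <<'E'
from bench import ctrl
import cv2
a=ctrl.get_image("scene")["pixels"][140:310,230:400,::-1];b=ctrl.get_image("side")["pixels"][110:280,270:400,::-1]
import numpy as np
cv2.imwrite("pics/ab2.png",cv2.resize(np.hstack([a,b]),None,fx=2.667,fy=2.667,interpolation=2))
E
python3 go.py .58 .40 .42
```

```text
12.925 [ 0.5799 -0.0057  0.2967] [ 1.8847  1.8836 -0.5286] [-0.3757  0.2124  0.0165  1.5801  0.5424  1.5472 -0.4281]
[[ 0.0088  0.9996  0.028 ]
 [ 0.8391  0.0078 -0.544 ]
 [-0.5439  0.0283 -0.8386]]
tool mm [ 273.3512    6.7433 -324.0393] units [ 4.5559  0.1124 -5.4007] rows 7.066505882672805
```

View pics/ab2.png

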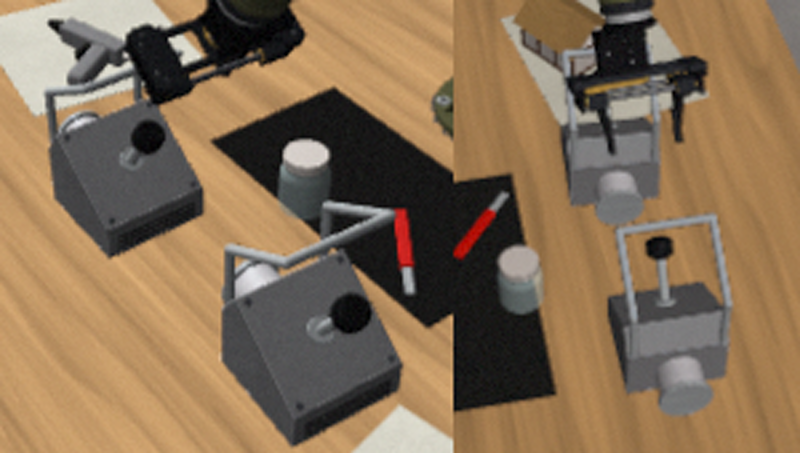

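>>> send_rows(steps=[{"tx":0.5,"ty":0,"tz":-0.8,"turn":0,"grip":0},{"tx":0.5,"ty":0,"tz":-0.8,"turn":0,"grip":0},{"tx":0.55,"ty":0.03,"tz":-0.65,"turn":0,"grip":0},{"tx":0.6,"ty":0.03,"tz":-0.65,"turn":0,"grip":0},{"tx":0.6,"ty":0.03,"tz":-0.65,"turn":0,"grip":0},{"tx":0.6,"ty":0.03,"tz":-0.65,"turn":0,"grip":0},{"tx":0.6,"ty":0,"tz":-0.65,"turn":0,"grip":0},{"tx":0.6,"ty":0,"tz":-0.5,"turn":0,"grip":0},{"tx":0,"ty":0,"tz":0,"turn":0,"grip":0},{"tx":0,"ty":0,"tz":0,"turn":0,"grip":0},{"tx":0,"ty":0,"tz":0,"turn":0,"grip":0}])

```text
time: 14.3
position: [0.5879, 0.3287, 0.387]
tool_rot: [1.922, 1.886, -0.593]
ft_force: [0.5, -0.1, -0.6]
grip_width: 0.006
grip_force: 0.0
```

```bash
python3 go.py .586 .350 .261;  python3 - <<'E'
from bench import ctrl
import cv2
s=ctrl.get_state();d=ctrl.get_image("wrist");cv2.imwrite("pics/w3.png",d["pixels"][:,:,::-1])
import numpy as np
np.savez("w3.npz",p=s["position"],r=s["tool_rot"],**{k:np.array(v) for k,v in d.items() if k!="pixels"})
E
```

```text
14.3 [0.5879 0.3287 0.387 ] [ 1.9218  1.8862 -0.5934] [-0.9548  0.68    0.4546  0.8045  0.2104  2.0433 -0.4969]
[[ 0.009   0.9994 -0.0326]
 [ 0.8381 -0.0253 -0.545 ]
 [-0.5455 -0.0224 -0.8378]]
tool mm [86.5983  0.3669 94.0409] units [1.4433 0.0061 1.5673] rows 2.1306678191474875
```

View pics/w3.png

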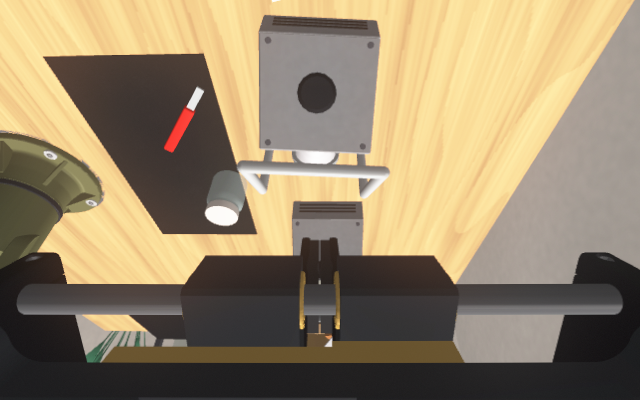

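```bash
python3 - <<'E'
from wr import *
from h import *
n=np.array([.045,.557,.829]);g=np.array([.581,.283,.162])
a,d=wray("w3.npz",(317,93));gt=g+.014*n
print("ray near",a+d*(d@(gt-a)),"exp",gt); 
E
python3 go.py .586 .339 .2453
```

```text
ray near [0.57948194 0.29267351 0.17252486] exp [0.58163  0.290798 0.173606]
14.35 [0.588  0.3286 0.3873] [ 1.9221  1.8861 -0.5927] [-0.9549  0.6798  0.4552  0.8042  0.21    2.0433 -0.4967]
[[ 0.0093  0.9994 -0.0324]
 [ 0.8383 -0.0254 -0.5446]
 [-0.5452 -0.0221 -0.838 ]]
tool mm [ 86.0862   0.8989 113.4126] units [1.4348 0.015  1.8902] rows 2.373116798594959
```

>>> send_rows(steps=[{"tx":0.7,"ty":0,"tz":0,"turn":0,"grip":0},{"tx":0.7,"ty":0,"tz":0.2,"turn":0,"grip":0},{"tx":0,"ty":0,"tz":0.6,"turn":0,"grip":0},{"tx":0,"ty":0,"tz":0.6,"turn":0,"grip":0},{"tx":0,"ty":0,"tz":0.4,"turn":0,"grip":0},{"tx":0,"ty":0,"tz":0,"turn":0,"grip":0},{"tx":0,"ty":0,"tz":0,"turn":0,"grip":0}])

```text
time: 15.22
position: [0.5859, 0.3409, 0.2519]
tool_rot: [1.922, 1.885, -0.591]
ft_force: [0.2, -0.8, 0.6]
grip_width: 0.007
grip_force: 0.0
```

```bash
python3 go.py .582 .304 .1905; python3 go.py .579 .272 .143
```

```text
15.225 [0.5859 0.3409 0.2519] [ 1.9218  1.8848 -0.5908] [-1.0391  0.714   0.5153  1.0435  0.1316  1.8083 -0.5858]
[[ 0.0103  0.9995 -0.0307]
 [ 0.8382 -0.0254 -0.5448]
 [-0.5453 -0.0201 -0.838 ]]
tool mm [ 2.5127 -1.7083 71.6382] units [ 0.0419 -0.0285  1.194 ] rows 1.195042887255344
15.225 [0.5859 0.3409 0.2519] [ 1.9218  1.8848 -0.5908] [-1.0391  0.714   0.5153  1.0435  0.1316  1.8083 -0.5858]
[[ 0.0103  0.9995 -0.0307]
 [ 0.8382 -0.0254 -0.5448]
 [-0.5453 -0.0201 -0.838 ]]
tool mm [  1.5618  -2.9385 128.9691] units [ 0.026  -0.049   2.1495] rows 2.150199923900072
```

>>> send_rows(steps=[{"tx":0.03,"ty":-0.03,"tz":0.6,"turn":0,"grip":0},{"tx":0,"ty":0,"tz":0.6,"turn":0,"grip":0},{"tx":0,"ty":0,"tz":0.15,"turn":0,"grip":0},{"tx":0,"ty":0,"tz":0.15,"turn":0,"grip":0},{"tx":0,"ty":0,"tz":0.15,"turn":0,"grip":0},{"tx":0,"ty":0,"tz":0.15,"turn":0,"grip":0},{"tx":0,"ty":0,"tz":0.15,"turn":0,"grip":0},{"tx":0,"ty":0,"tz":0,"turn":0,"grip":0}])

```text
time: 16.23
position: [0.5802, 0.277, 0.1511]
tool_rot: [1.921, 1.882, -0.595]
ft_force: [-0.8, -0.4, 0.7]
grip_width: 0.009
grip_force: 0.0
```

```bash
python3 go.py .579 .272 .143
```

```text
16.225 [0.5802 0.277  0.1511] [ 1.9214  1.8823 -0.5953] [-1.0389  0.6776  0.5182  1.316   0.1461  1.5717 -0.61  ]
[[ 0.0108  0.9994 -0.0326]
 [ 0.8364 -0.0269 -0.5474]
 [-0.548  -0.0214 -0.8362]]
tool mm [ 0.2356 -0.8652  9.561 ] units [ 0.0039 -0.0144  0.1594] rows 0.16004998845285578
```

>>> send_rows(steps=[{"tx":0,"ty":0,"tz":0.08,"turn":0,"grip":0},{"tx":0,"ty":0,"tz":0.06,"turn":0,"grip":0},{"tx":0,"ty":0,"tz":0.02,"turn":0,"grip":0},{"tx":0,"ty":0,"tz":0,"turn":0,"grip":0}])

```text
time: 16.73
position: [0.58, 0.2723, 0.1437]
tool_rot: [1.921, 1.883, -0.594]
ft_force: [1.2, 0.5, 0.4]
grip_width: 0.006
grip_force: 0.0
```

```bash
python3 - <<'E'
from bench import ctrl
import cv2
a=ctrl.get_image("scene")["pixels"][140:310,230:400,::-1];b=ctrl.get_image("side")["pixels"][110:280,270:400,::-1]
import numpy as np
cv2.imwrite("pics/ab3.png",cv2.resize(np.hstack([a,b]),None,fx=2.667,fy=2.667,interpolation=2))
E
```

```text
(no output)
```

View pics/ab3.png

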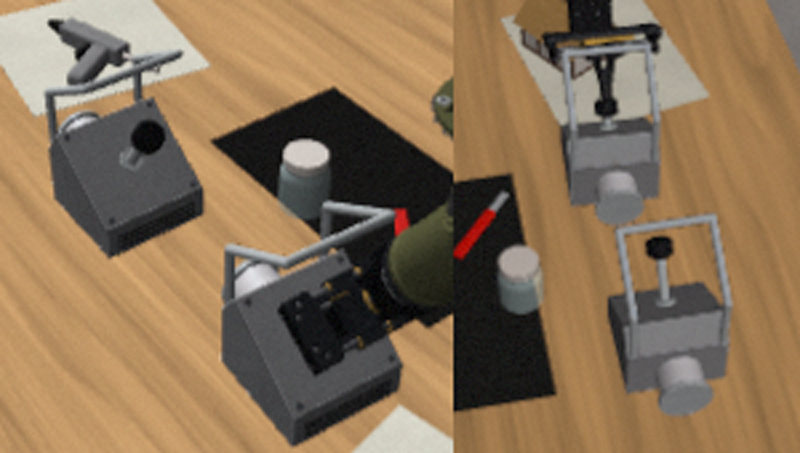

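Knob B is nearly home in the side view (cap at 605,107), with A still out. No stop force shows yet, so I'll push on gently.

>>> send_rows(steps=[{"tx":0,"ty":0,"tz":0.04,"turn":0,"grip":0},{"tx":0,"ty":0,"tz":0,"turn":0,"grip":0},{"tx":0,"ty":0,"tz":0,"turn":0,"grip":0}])

```text
time: 17.2
position: [0.58, 0.2713, 0.1419]
tool_rot: [1.921, 1.883, -0.593]
ft_force: [1.4, 1.4, 1.5]
grip_width: 0.003
grip_force: 0.9
```

>>> send_rows(steps=[{"tx":0,"ty":0,"tz":0.04,"turn":0,"grip":0},{"tx":0,"ty":0,"tz":0,"turn":0,"grip":0},{"tx":0,"ty":0,"tz":0,"turn":0,"grip":0}])

```text
time: 17.58
position: [0.58, 0.2713, 0.1418]
tool_rot: [1.921, 1.884, -0.59]
ft_force: [-1.8, 4.9, 9.8]
grip_width: 0.005
grip_force: 4.9
```

Hard stop reached: the force rose to 11 N with no further motion. Retreating.

>>> send_rows(steps=[{"tx":0,"ty":0,"tz":-0.2,"turn":0,"grip":0},{"tx":0,"ty":0,"tz":-0.6,"turn":0,"grip":0},{"tx":0,"ty":0,"tz":-0.7,"turn":0,"grip":0},{"tx":0,"ty":0,"tz":-0.7,"turn":0,"grip":0},{"tx":0,"ty":0,"tz":0,"turn":0,"grip":0},{"tx":0,"ty":0,"tz":0,"turn":0,"grip":0}])

```text
time: 18.32
position: [0.5839, 0.3413, 0.2493]
tool_rot: [1.921, 1.882, -0.596]
ft_force: [-0.4, -0.4, -0.0]
grip_width: 0.003
grip_force: 0.0
```

```bash
python3 - <<'E'
from bench import ctrl
import cv2,numpy as np
a=ctrl.get_image("wrist")["pixels"][:,:,::-1];b=ctrl.get_image("side")["pixels"][100:270,270:400,::-1]
b=cv2.resize(b,None,fx=400/170,fy=400/170,interpolation=2)
m=np.hstack([a,b]);cv2.imwrite("pics/f.png",cv2.resize(m,None,fx=.83,fy=.83))
E
```

```text
(no output)
```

View pics/f.png

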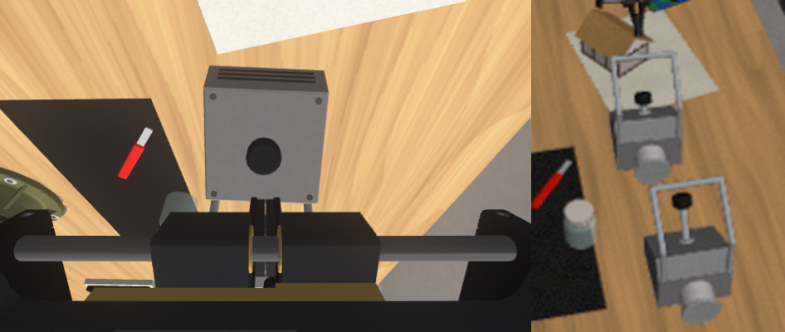

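```bash
python3 - <<'E'
from bench import ctrl
print(ctrl.close_job())
E
```

```text
the job is handed in; nothing more can be done
None
```

Knob A was pulled fully out first (50 mm of travel), then knob B was pushed home to its hard stop. Both are released, the glue gun, house and jar were not touched, and the job was handed in at about 18 s; no verdict came back.

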